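# Refit a gas cooker's control knob and hold it pressed in

### The job

One control knob of the two-ring gas cooker was taken off for cleaning and stands on the worktop. Lift the spice jar that stands against the bare D-shaped control shaft off the cooker and set it down upright on the worktop (do not drop it); then turn the loose knob so that the flat in its bore matches the flat of the shaft, push it fully home on the shaft, and press it in against the shaft's spring, as for lighting the ring. Finish while still holding the knob with the gripper and pressing it all the way in; leave the other knob alone and do not disturb the other things.

Things in the scene. Friction and masses are not known exactly. Their poses are not given: they have to be found in the camera images.
- cooker: two-ring gas cooker, a fixed flat steel box 310 (x) by 420 (y) mm, its flat top 58 mm above the worktop; origin at the centre of its underside, x from its front edge to its back. Yaw within 0.2 rad. Two controls 100 mm in front of the origin, 75 mm to either side: one has its knob, the other (either side) is a bare shaft. Pan supports 48 mm high begin 65 mm behind the controls.
- spindle_tip (a point): centre of the top of the bare control shaft: upright steel D-shaft, diameter 12 mm, standing 21 mm above the cooker's top (tip 79 mm above the worktop), tip chamfered up to 0.8 mm. Its flat, 1.5 mm from the axis, faces the cooker's front edge; x here points straight away from the flat and is parallel to the cooker's x; z up. The shaft cannot turn, only be pressed down.
- spindle (a joint): how far the bare shaft is pressed in, m: 0 at rest, 0.005 fully in (a hard stop). A spring pushes it up: 3 N to begin to move, 8 N fully in. All the way in means more than 0.0035.
- knob_mid (a point): loose black die-cast knob, 100 g, upright on the worktop right of the cooker; this point is on its axis, 18 mm above its underside. Skirt 42 mm in diameter, 16 mm high; on it a grip bar 12 mm thick (y), 38 mm long (x), up to 36 mm above the underside. At one end the bar has a pointed nose, 4.5 mm beyond the skirt, and a white line on top: x points to it. Yaw at start within 1.1 rad.
- knob_bore (a point): centre of the mouth of the bore in the knob's underside, axes as knob_mid. D-shaped, 13.4 mm in diameter (0.7 mm clearance all round), chamfered up to 1 mm, 13 mm deep, its flat on the side opposite the nose: the knob goes on only with the nose to the cooker's back, its x along spindle_tip's x (within about 0.2 rad). Home, this point is 13 mm below spindle_tip and 8 mm above the cooker's top.
- knob_nose (a point): tip of the loose knob's pointed nose, 25.5 mm from its axis, 18 mm above its underside; axes as knob_mid.
- jar_mid (a point): the spice jar in the way: glass grinder 105 mm high, about 85 g, upright on the cooker's top, 33 to 40 mm from the bare shaft's axis, so that the knob cannot go on; this point is on its axis, 52.5 mm above its underside. 49 mm wide at the foot; the white cap, 68 to 105 mm above the underside, is a cylinder 41.5 mm in diameter.
- fitted_knob_mid (a point): on the axis of the identical knob already fitted to the cooker's other control, half-way up it, 26 mm above the cooker's top; its top is 44 mm above the cooker's top. Leave it alone.
- fitted_knob (a joint): how far the fitted knob is pressed in, m: 0 at rest (leave it so).
- salt_pot: round wooden salt pot, 92 mm in diameter, 70 mm high, on the worktop behind the loose knob; origin at the centre of its underside. Leave it.
- teaspoon: teaspoon lying on the worktop behind the loose knob, 130 mm long (roughly along y), 26 mm wide, 11 mm high; origin at the centre of its underside. Leave it.
- other_jar: second spice jar of the same shape, 49 mm wide, 105 mm high, on the worktop right of the cooker; origin at the centre of its underside. Leave it.
Mind the look-alikes: they are no part of the job. What is shaped like the part that bears knob_mid but purple is not meant.

How it is judged:
By the outcome, as a careful person would: the job done as asked, in the order asked, and still so for the second after the job is handed in, while the arm keeps its last pose, push and grip.
It also fails if it takes over 61 s, if anything falls off the work surface, if the arm or the gripper's body presses on something with over 40 N, if the wrist force passes 120 N, or if a joint passes its speed limit or range.

### The arm

A 7-joint arm with a two-finger parallel gripper is mounted at the origin on a cart in front of the work surface, level with it; the furniture and walls round the work are solid. World frame = base frame: x ahead of the robot, y to its left, z up, the work surface at z = 0. Lengths are in mm, angles in rad, forces in N, time in s.
With the tool pointing down it reaches from about 425 to 1025 mm from the base axis. Payload 9.4 kg.
Tool frame: the origin (TCP) lies midway between the tips of the shut fingers; the grasp point (between the pads) lies 19 mm behind it; z points along the fingers, y is the line along which they close (so a half turn about z gives the same grasp; the last joint's range is limited). The gripper opens to 85 mm and grips with 20 to 120 N. Pads are 22 mm wide; open, the fingers measure 114 mm over their backs; the gripper's body (76 mm by 85 mm) begins 54 mm behind the grasp point. The pads swing forward as they close: fully open they stand 13 mm farther back than shut.
Start: joints at [1.176, 0.599, -0.003, 1.599, 0.002, 0.943, -0.08], TCP at [226.537, -688.698, 231.275] pointing down, gripper open.
Joint ranges: [-2.57, 2.57], [-0.35, 1.97], [-1.29, 1.29], [0.11, 2.56], [-1.05, 4.19], [0.11, 1.86], [-2.63, 2.63]. Speed limits (rad/s): [2.22, 2.22, 3.01, 3.01, 3.14, 3.14, 3.14].

### API

Orientations are given as [roll, pitch, yaw] about the fixed x, y, z axes, in that order (R = Rz(yaw) Ry(pitch) Rx(roll)).
In Python, from workcell import arm, vision gives the robot as it stands.
- The arm moves only by the tool send_rows, never from a script. Its argument "moves" is a list of rows, each a list of 3 entries, a list of its own where there are three numbers: the shift along the world's x, y, z as a fraction of full scale, then the turn, a rotation vector about the world's x, y, z as a fraction of full scale, then the gripper's target within -1 to 1 (fully open at 1, half-way at 0, shut at -1). In form: [[[tx, ty, tz], [wx, wy, wz], grip], ...]. A call has 1 to 8 rows; each row shifts and turns the commanded pose from where the row before left it; what a row does not reach is not made up. Full scale, the value 1, is 25 mm for a shift and 10 degrees for a turn. A row lasts 1/8 s, in which the tool goes at most 62.5 mm and 10.7 degrees, less where a joint would pass 70% of its speed; a pose out of reach is approached as far as the arm can. A call with a number of a shift or a turn outside -1 to 1 is refused whole. A call with a gripper value outside its range is refused whole. The fingers move at their own pace and stop on an object; "force" is the grip in N (left out, the last holds). Time passes only in rows, so rows that do not move let the fingers close. It gives the time, the measured TCP pose, the force, the opening and the grip force at its end, in the units of the state.
- arm.sense(): the state, without advancing time (a new reading comes with each control period).
- vision.camera(name): name is "side" or "top"; returns (picture, depth): 480x640x3 uint8, red, green, blue; 480x640 float32, mm along the optical axis (not along the pixel's ray), 0 where there is no reading.
- vision.calibration(name): a dict with "vertical_fov" (degrees; the focal length in pixels is half the picture's height over the tangent of half this angle, whatever the lens; pixels are square), "cx", "cy" (the principal point, pixels), "D" ([k1, k2, p1, p2, k3] as OpenCV has them; the pictures are not rectified), "R" (3x3) and "t" (3): a world point X has camera coordinates R X + t. Camera axes: x right, y down, z forward; pixel columns grow to the right and rows downward; lengths in mm; the calibration is good to about 2 mm. A picture is of the moment at which its call begins. calibration takes no time and is no camera call.
- arm.job_done(): hands the job in; it is judged then, once.
The state is a dict: "time": time; "q": joint angles; "joint_velocities": joint speeds; "tau": joint torques, N m; "ee_pos": TCP position; "eef_rot": TCP orientation; "ft_force": force on the tool from outside, world axes, zero at the start; "moment": the same for the moment, N m; "grip_width": opening from 0.0 (shut) to 1.0 (fully open); "gripper_force": force on a finger pad.
Only numpy, scipy, OpenCV 4.12 (cv2) and the standard library are available. Lean on these libraries where they do the work, as an engineer would, in place of code of your own. Each camera call takes 0.05 s, during which the arm holds its last target. There are 200 camera calls.

## Working session

There is one attempt and no reset: what is moved stays moved. The work goes in short steps, Python scripts to look and compute and a tool call to move; the robot and the scene stay as the last step left them, time stands still between calls to the robot, and variables do not carry over. Pictures are saved under pics/ and viewed, at most 10 in all, crops included, and the job is handed in when it is done.

Besides the shell and the picture viewer there is one more tool, called after ">>>" as a command line: name --argument value ..., lists and objects as JSON in quotes. send_rows: Moves the arm, as the interface text tells. Its arguments: {"type":"object","properties":{"moves":{"type":"array"},"force":{"type":"number"}},"required":["moves"]}

```bash
mkdir -p pics; ls; cat > h.py <<'E'
import numpy as np, cv2
from workcell import arm, vision
def cal(n):
    c=vision.calibration(n); f=240/np.tan(np.radians(c["vertical_fov"])/2)
    K=np.array([[f,0,c["cx"]],[0,f,c["cy"]],[0,0,1]]); return K,np.array(c["D"],float),np.array(c["R"],float),np.array(c["t"],float)
def ray(n,uv):
    K,D,R,t=cal(n); p=cv2.undistortPoints(np.array(uv,float).reshape(-1,1,2),K,D).reshape(-1,2)
    d=np.c_[p,np.ones(len(p))]@R; return -R.T@t,d
def plane(n,uv,z):
    o,d=ray(n,uv); return o+d*((z-o[2])/d[:,2])[:,None]
def proj(n,X):
    K,D,R,t=cal(n); return cv2.projectPoints(np.array(X,float).reshape(-1,1,3),cv2.Rodrigues(R)[0],t,K,D)[0].reshape(-1,2)
def cloud(n,depth):
    v,u=np.mgrid[:480,:640]; o,d=ray(n,np.c_[u.ravel(),v.ravel()]); return (o+d*depth.reshape(-1,1)).reshape(480,640,3)
def snap(n,tag):
    im,d=vision.camera(n); cv2.imwrite(f"pics/{tag}.png",im[...,::-1]); np.save(f"pics/{tag}.npy",d); return im,d
E
python3 - <<'E'
from h import *
for n in("top","side"):
    im,d=snap(n,n+"0"); K,D,R,t=cal(n); print(n,K[0,0],K[:2,2],D,-R.T@t,R[2])
s=arm.sense();print(s)
E
```

```text
pics
top 531.8197510246822 [310.31609711 238.12762787] [-0.03889033  0.          0.          0.          0.        ] [ 387.36690368  -67.91694756 1125.155676  ] [ 1.61713334e-01  2.66258048e-04 -9.86837741e-01]
side 566.4232730717576 [317.57899142 238.48639134] [-0.04512489  0.          0.          0.          0.        ] [  17.15741847  123.75598906 1235.15154666] [ 0.42847997 -0.15174982 -0.89071707]
{'time': 0.1, 'q': array([ 1.17627183,  0.60006905, -0.00252964,  1.60003013,  0.00183849,
        0.9428847 , -0.07980796]), 'joint_velocities': array([-0.00118347, -0.00320894, -0.00032907, -0.00220381,  0.00173468,
       -0.00046938,  0.00208495]), 'tau': array([ 4.66136276e-03, -7.77998972e+01,  1.56941660e+00, -2.58622599e+01,
        1.25925138e-02,  5.61260444e-03, -6.01816623e-07]), 'ee_pos': array([ 226.40793496, -688.31528974,  230.49328292]), 'eef_rot': array([-3.14021269e+00,  1.68371184e-04,  3.17886412e-01]), 'ft_force': array([0.11412499, 0.6418349 , 0.3478526 ]), 'moment': array([ 0.04026758, -0.02452141,  0.06339899]), 'gripper_force': 0.0, 'grip_width': 0.9967644453025585}
```

View pics/top0.png

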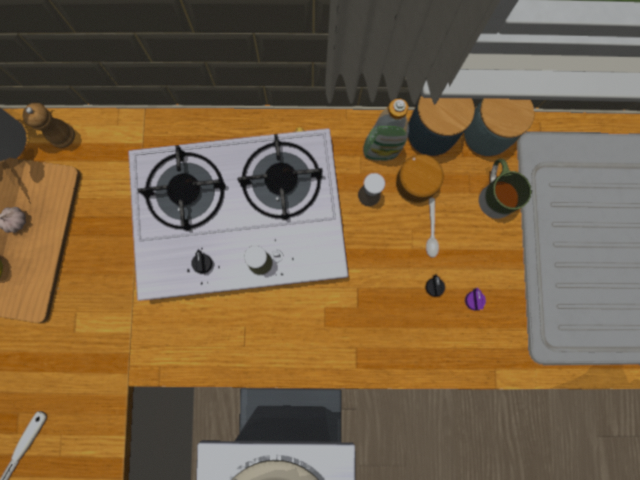

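View pics/side0.png

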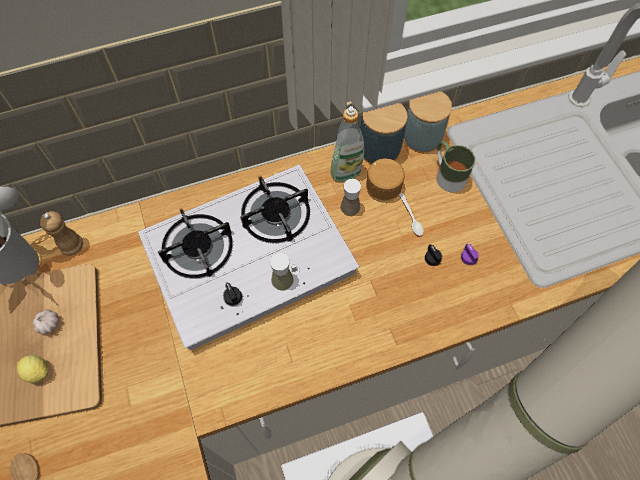

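The top view shows the cooker with the fitted knob at (202,262), the jar at (257,260) and the bare shaft at about (278,256). Two knobs are loose: black at (435,286) and purple at (476,299). The black one fits the description, and the purple one is the look-alike. The other jar is at (373,188), the salt pot at (420,178) and the spoon at (433,230). The side view agrees, with the black knob at (433,256), the jar at (282,270) and the shaft at (294,268).

```bash
python3 - <<'E'
from h import *
t=cv2.imread("pics/top0.png"); s=cv2.imread("pics/side0.png")
def c(im,u,v,r=25,w=300): return cv2.resize(im[v-r:v+r,u-r*4//3:u+r*4//3],(400,300),interpolation=cv2.INTER_CUBIC)
cv2.imwrite("pics/crops.png",np.vstack([np.hstack([c(t,435,286,18),c(t,268,257,24)]),np.hstack([c(s,433,256,18),c(s,288,270,30)])]))
dt=np.load("pics/top0.npy"); ds=np.load("pics/side0.npy")
Pt=cloud("top",dt); Ps=cloud("side",ds)
print("worktop z",np.median(Pt[320:360,300:420,2]),np.median(Ps[350:370,240:300,2]))
for nm,P,im in(("top",Pt,t),("side",Ps,s)):
    Z=P[...,2]
    # cooker top
    m=(abs(Z-58)<5)&(P[...,0]<850)&(P[...,1]>0)&(P[...,1]<700)
    m=cv2.morphologyEx(m.astype(np.uint8),cv2.MORPH_OPEN,np.ones((3,3)))
    n,l,st,_=cv2.connectedComponentsWithStats(m); k=1+np.argmax(st[1:,4]); pts=P[l==k]
    (c0,wh,a)=cv2.minAreaRect(pts[:,:2].astype(np.float32)); print(nm,"cooker",c0,wh,a,np.median(pts[:,2]))
    # knobs
    for kn,(u,v) in {"loose":((435,286) if nm=="top" else (433,256)),"fit":((202,262)if nm=="top" else(233,295))}.items():
        sub=np.zeros((480,640),bool); sub[v-18:v+18,u-18:u+18]=1
        dark=(im.max(2)<60)&sub
        q=P[dark]; print(nm,kn,"z",np.percentile(q[:,2],[50,90,97]))
        base=0 if kn=="loose" else 66
        top=q[q[:,2]>base+27]; 
        if len(top)>4:
            r=cv2.minAreaRect(top[:,:2].astype(np.float32));print("  bar",r,len(top))
    j=(257,260) if nm=="top" else (280,262)
    sub=np.zeros((480,640),bool); sub[j[1]-25:j[1]+25,j[0]-25:j[0]+25]=1
    q=P[sub&(abs(Z-163)<5)]; print(nm,"jar",cv2.minEnclosingCircle(q[:,:2].astype(np.float32)),np.median(q[:,2]),len(q))
E
```

```text
worktop z 0.7457572267276191 -0.29137746729634273
top cooker (608.1463623046875, 146.58108520507812) (317.0155334472656, 306.0300598144531) 6.648460388183594 58.390835831869026
top loose z [18.68428834 37.45581535 39.13103938]
  bar ((421.3346862792969, -204.8200225830078), (39.513404846191406, 279.3272705078125), 21.986175537109375) 82
top fit z [ 84.7566578 102.8614078 104.1175336]
  bar ((508.0087890625, 149.14906311035156), (41.27574157714844, 12.161637306213379), 6.814697742462158) 108
top jar ((510.4503479003906, 33.14060974121094), 20.835725784301758) 163.3629019791358 397
side cooker (607.362548828125, 151.21170043945312) (319.98333740234375, 296.4385681152344) 6.876344203948975 57.87614397316497
side loose z [18.50942428 36.46810795 38.48331935]
  bar ((241.95693969726562, -113.66241455078125), (35.64471435546875, 652.9461669921875), 46.56087875366211) 82
side fit z [ 82.99605472 102.67223502 104.51228652]
  bar ((272.78460693359375, 134.40670776367188), (511.5397033691406, 12.724836349487305), 3.8108203411102295) 78
side jar ((509.7621765136719, 34.563079833984375), 20.909393310546875) 162.65855270207317 277
```

View pics/crops.png

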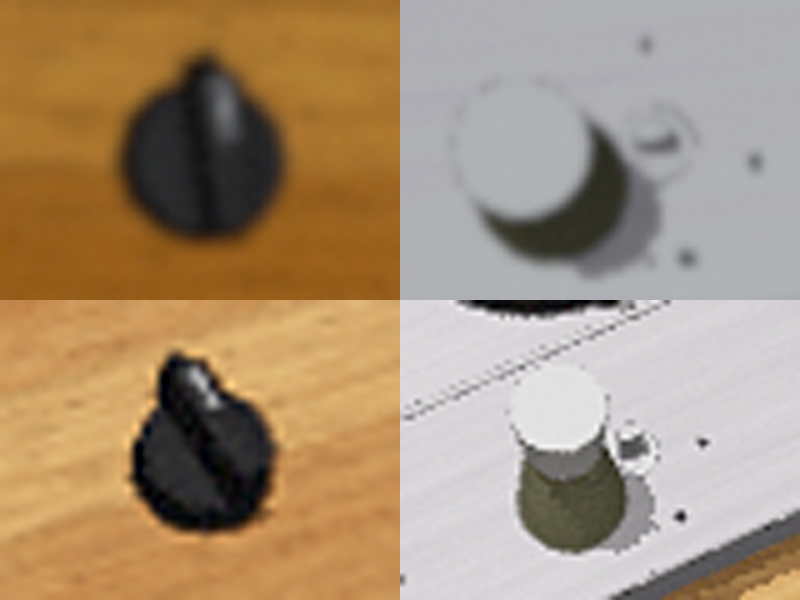

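The crops confirm the target: the loose black knob, centred at about (435,287) in the top view with its nose pointing up (+x). The bare shaft is at about (277,255) in the top view, just right of the jar. Next come precise positions.

```bash
python3 - <<'E'
from h import *
yaw=np.radians(6.8)
for nm,kl,kf,sp in(("top",(435,286),(202,262),(278,255)),("side",(433,256),(233,295),(294,268))):
    im=cv2.imread(f"pics/{nm}0.png"); P=cloud(nm,np.load(f"pics/{nm}0.npy"))
    for name,(u,v),base in(("loose",kl,0),("fit",kf,66)):
        m=np.zeros((480,640),np.uint8); m[v-17:v+17,u-17:u+17]=(im[v-17:v+17,u-17:u+17].max(2)<75)
        n,l,st,_=cv2.connectedComponentsWithStats(m); k=1+np.argmax(st[1:,4]); q=P[l==k]
        q=q[(q[:,2]>base+30)&(q[:,2]<base+42)]
        q=q[np.linalg.norm(q[:,:2]-np.median(q[:,:2],0),axis=1)<32]
        print(nm,name,"bar",cv2.minAreaRect(q[:,:2].astype(np.float32)),len(q))
        # skirt silhouette at top plane z=base+16
        cs,_=cv2.findContours((l==k).astype(np.uint8),0,1); 
        for z in (base+8,): 
            w=plane(nm,max(cs,key=len).reshape(-1,2),z); print("   contour centre z8",cv2.minEnclosingCircle(w[:,:2].astype(np.float32)))
    u,v=sp; sub=P[v-12:v+12,u-10:u+14].reshape(-1,3); vv,uu=np.mgrid[v-12:v+12,u-10:u+14]
    s=(sub[:,2]>74)&(sub[:,2]<84); q=sub[s]; print(nm,"shaft",q.mean(0) if len(q) else None,len(q),np.c_[uu.ravel(),vv.ravel()][s].tolist()[:40])
    if len(q): print("  rect",cv2.minAreaRect(q[:,:2].astype(np.float32)), np.ptp(q,axis=0))
E
```

```text
top loose bar ((471.72479248046875, -329.7157897949219), (39.75991439819336, 12.429376602172852), 5.066679954528809) 85
   contour centre z8 ((471.6018981933594, -330.9394226074219), 22.27167510986328)
top fit bar ((508.9867858886719, 149.32699584960938), (42.89785385131836, 11.942354202270508), 6.65391206741333) 112
   contour centre z8 ((510.786376953125, 148.7297821044922), 24.30536460876465)
top shaft [521.28833038   4.07223465  78.82898431] 32 [[275, 252], [276, 252], [277, 252], [274, 253], [275, 253], [276, 253], [277, 253], [278, 253], [268, 254], [275, 254], [276, 254], [277, 254], [278, 254], [279, 254], [269, 255], [274, 255], [275, 255], [276, 255], [277, 255], [278, 255], [279, 255], [274, 256], [270, 257], [271, 260], [270, 261], [271, 261], [271, 262], [271, 263], [270, 264], [271, 264], [270, 265], [270, 266]]
  rect ((516.754638671875, 3.345627784729004), (25.746320724487305, 21.59366226196289), 11.315485000610352) [28.58957293 22.07072334  9.61179244]
side loose bar ((469.7742004394531, -328.50775146484375), (43.46452713012695, 12.892108917236328), 10.64903736114502) 74
   contour centre z8 ((473.3392028808594, -329.03436279296875), 26.995140075683594)
side fit bar ((507.22540283203125, 150.42918395996094), (41.39838790893555, 11.444622993469238), 8.354328155517578) 76
   contour centre z8 ((511.46710205078125, 151.92237854003906), 27.521520614624023)
side shaft [521.15529644   4.37409012  77.80689351] 24 [[292, 265], [293, 265], [294, 265], [295, 265], [291, 266], [292, 266], [293, 266], [294, 266], [295, 266], [296, 266], [291, 267], [292, 267], [293, 267], [294, 267], [291, 268], [292, 268], [293, 268], [295, 268], [292, 269], [291, 273], [292, 276], [291, 278], [291, 279], [292, 279]]
  rect ((514.7637329101562, 9.1930513381958), (10.398886680603027, 36.404842376708984), 55.60066223144531) [31.70894035 21.15187677  8.931028  ]
```

>>> send_rows --moves '[[[0.36, 0.9, 0], [0, 0, -0.14], 1], [[0.36, 0.9, 0], [0, 0, -0.14], 1], [[0.36, 0.9, 0], [0, 0, -0.14], 1], [[0.36, 0.9, 0], [0, 0, -0.14], 1], [[0.36, 0.9, 0], [0, 0, -0.14], 1], [[0.36, 0.9, 0], [0, 0, -0.14], 1], [[0.36, 0.9, 0], [0, 0, -0.14], 1], [[0.36, 0.9, 0], [0, 0, -0.14], 1]]'

```text
time: 1.1
ee_pos: [298.7, -507.8, 231.0]
eef_rot: [-3.141, 0.0, 0.122]
ft_force: [1.0, -0.5, -0.7]
grip_width: 1.003
gripper_force: 0.0
```

```bash
python3 - <<'E'
from h import *
x=np.array([np.cos(.119),np.sin(.119),0])
a={"top":[[275,252],[276,252],[277,252],[274,253],[275,253],[276,253],[277,253],[278,253],[275,254],[276,254],[277,254],[278,254],[279,254],[274,255],[275,255],[276,255],[277,255],[278,255],[279,255]],
"side":[[292,265],[293,265],[294,265],[295,265],[291,266],[292,266],[293,266],[294,266],[295,266],[296,266],[291,267],[292,267],[293,267],[294,267],[291,268],[292,268],[293,268]]}
for n in a: print(n,plane(n,a[n],79).mean(0)-1.9*x)
print(arm.sense()["ee_pos"])
E
```

```text
top [524.99049276  -0.85998603  79.        ]
side [524.05340282   1.81624289  79.        ]
[ 298.66944608 -507.76795178  231.0185101 ]
```

>>> send_rows --moves '[[[0.35, 0.9, 0], [0, 0, 0], 1], [[0.35, 0.9, 0], [0, 0, 0], 1], [[0.35, 0.9, 0], [0, 0, 0], 1], [[0.35, 0.9, 0], [0, 0, 0], 1], [[0.35, 0.9, 0], [0, 0, 0], 1], [[0.35, 0.9, 0], [0, 0, 0], 1], [[0.35, 0.9, 0], [0, 0, 0], 1], [[0.35, 0.9, 0], [0, 0, 0], 1]]'

```text
time: 2.1
ee_pos: [368.8, -327.5, 231.2]
eef_rot: [-3.142, 0.0, 0.123]
ft_force: [0.3, 0.7, -0.7]
grip_width: 1.002
gripper_force: 0.0
```

>>> send_rows --moves '[[[0.35, 0.9, 0], [0, 0, 0], 1], [[0.35, 0.9, 0], [0, 0, 0], 1], [[0.35, 0.9, 0], [0, 0, 0], 1], [[0.35, 0.9, 0], [0, 0, 0], 1], [[0.35, 0.9, 0], [0, 0, 0], 1], [[0.35, 0.9, 0], [0, 0, 0], 1], [[0.35, 0.9, 0], [0, 0, 0], 1], [[0.35, 0.9, 0], [0, 0, 0], 1]]'

```text
time: 3.1
ee_pos: [438.6, -147.6, 231.3]
eef_rot: [3.142, 0.0, 0.123]
ft_force: [-0.2, -0.1, 0.0]
grip_width: 1.003
gripper_force: 0.0
```

>>> send_rows --moves '[[[0.35, 0.9, 0], [0, 0, 0], 1], [[0.35, 0.9, 0], [0, 0, 0], 1], [[0.35, 0.9, 0], [0, 0, 0], 1], [[0.35, 0.9, 0], [0, 0, 0], 1], [[0.35, 0.9, 0], [0, 0, 0], 1], [[0.35, 0.9, 0], [0, 0, 0], 1], [[0.35, 0.9, 0], [0, 0, 0], 1], [[0.35, 0.9, 0], [0, 0, 0], 1]]'

```text
time: 4.1
ee_pos: [508.5, 32.3, 231.2]
eef_rot: [3.142, 0.0, 0.123]
ft_force: [0.3, -0.5, 0.2]
grip_width: 0.997
gripper_force: 0.0
```

>>> send_rows --moves '[[[0.06, 0.06, -0.8], [0, 0, 0], 1], [[0, 0, -0.8], [0, 0, 0], 1], [[0, 0, -0.8], [0, 0, 0], 1], [[0, 0, -0.8], [0, 0, 0], 1], [[0, 0, -0.6], [0, 0, 0], 1], [[0, 0, -0.16], [0, 0, 0], 1], [[0, 0, 0], [0, 0, 0], 0.3], [[0, 0, 0], [0, 0, 0], 0.1]]' --force 35

```text
time: 5.1
ee_pos: [510.4, 32.8, 132.9]
eef_rot: [-3.142, -0.001, 0.122]
ft_force: [-0.3, 0.1, -0.4]
grip_width: 0.606
gripper_force: 0.0
```

>>> send_rows --moves '[[[0, 0, 0], [0, 0, 0], -0.2], [[0, 0, 0], [0, 0, 0], -0.4], [[0, 0, 0], [0, 0, 0], -0.4], [[0, 0, 0], [0, 0, 0], -0.4]]'

```text
time: 5.6
ee_pos: [510.5, 33.0, 133.0]
eef_rot: [-3.141, -0.001, 0.122]
ft_force: [-0.2, 1.0, 6.2]
grip_width: 0.481
gripper_force: 34.9
```

>>> send_rows --moves '[[[0, 0, 0.2], [0, 0, 0], -0.4], [[0, 0, 0.6], [0, 0, 0], -0.4], [[0, 0, 0.8], [0, 0, 0], -0.4], [[0, 0, 0.8], [0, 0, 0], -0.4], [[-0.1, -0.3, 0], [0, 0, 0], -0.4], [[-0.3, -0.8, 0], [0, 0, 0], -0.4], [[-0.4, -1, 0], [0, 0, 0], -0.4], [[-0.4, -1, 0], [0, 0, 0], -0.4]]'

```text
time: 6.6
ee_pos: [479.0, -45.9, 191.8]
eef_rot: [3.142, 0.001, 0.122]
ft_force: [0.7, 0.1, -0.9]
grip_width: 0.475
gripper_force: 35.5
```

>>> send_rows --moves '[[[-0.4, -1, 0], [0, 0, 0], -0.4], [[-0.4, -1, 0], [0, 0, 0], -0.4], [[-0.4, -1, 0], [0, 0, 0], -0.4], [[-0.4, -1, 0], [0, 0, 0], -0.4], [[-0.4, -1, 0], [0, 0, 0], -0.4], [[-0.4, -1, 0], [0, 0, 0], -0.4], [[-0.3, -0.8, 0], [0, 0, 0], -0.4], [[-0.1, -0.2, 0], [0, 0, 0], -0.4]]'

```text
time: 7.6
ee_pos: [408.8, -220.9, 191.9]
eef_rot: [-3.141, 0.001, 0.12]
ft_force: [-0.0, -0.4, -0.9]
grip_width: 0.479
gripper_force: 35.5
```

>>> send_rows --moves '[[[0, 0, -0.5], [0, 0, 0], -0.4], [[0, 0, -1], [0, 0, 0], -0.4], [[0, 0, -1], [0, 0, 0], -0.4], [[0, 0, -1], [0, 0, 0], -0.4], [[0, 0, -0.6], [0, 0, 0], -0.4], [[0, 0, -0.3], [0, 0, 0], -0.4], [[0, 0, -0.1], [0, 0, 0], -0.4], [[0, 0, 0], [0, 0, 0], -0.4]]'

```text
time: 8.6
ee_pos: [410.2, -219.5, 79.9]
eef_rot: [3.142, -0.0, 0.123]
ft_force: [0.1, -1.1, -1.2]
grip_width: 0.475
gripper_force: 35.5
```

```bash
python3 - <<'E'
from h import *
im,d=snap("side","side1"); print(arm.sense()["ft_force"],arm.sense()["ee_pos"])
u,v=np.round(proj("side",[[409,-221,40]])[0]).astype(int); print(u,v)
cv2.imwrite("pics/side1c.png",cv2.resize(cv2.imread("pics/side1.png")[v-90:v+60,u-100:u+100],(800,600),interpolation=cv2.INTER_CUBIC))
E
```

```text
[ 0.19814946 -0.18592754 -0.50517686] [ 410.2704566  -219.64551567   80.10324694]
403 287
```

View pics/side1c.png

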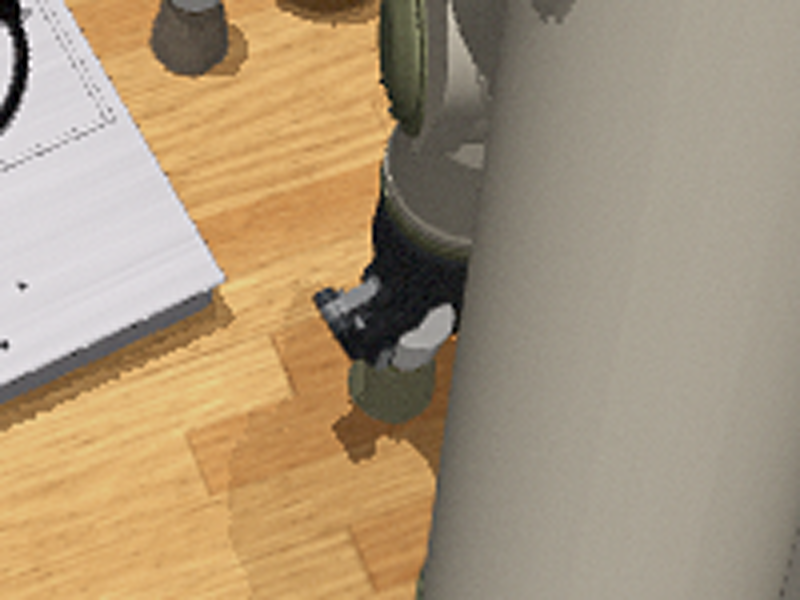

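The crop shows the jar held upright just above the worktop, with its foot near crop (390,400). Now I'll lower it gently to contact.

>>> send_rows --moves '[[[0, 0, -0.06], [0, 0, 0], -0.4], [[0, 0, -0.06], [0, 0, 0], -0.4], [[0, 0, 0], [0, 0, 0], -0.4]]'

```text
time: 9.02
ee_pos: [410.1, -219.7, 76.8]
eef_rot: [3.142, -0.0, 0.122]
ft_force: [-0.1, 1.4, -1.3]
grip_width: 0.479
gripper_force: 35.5
```

>>> send_rows --moves '[[[0, 0, -0.04], [0, 0, 0], -0.4], [[0, 0, -0.04], [0, 0, 0], -0.4], [[0, 0, 0], [0, 0, 0], -0.4]]'

```text
time: 9.4
ee_pos: [410.1, -219.7, 75.0]
eef_rot: [3.141, -0.0, 0.122]
ft_force: [-0.3, 0.5, 4.8]
grip_width: 0.475
gripper_force: 36.1
```

>>> send_rows --moves '[[[0, 0, 0], [0, 0, 0], 0.1], [[0, 0, 0], [0, 0, 0], 0.4], [[0, 0, 0], [0, 0, 0], 1], [[0, 0, 0], [0, 0, 0], 1], [[0, 0, 0.5], [0, 0, 0], 1], [[0, 0, 1], [0, 0, 0], 1], [[0, 0, 1], [0, 0, 0], 1], [[0, 0, 1], [0, 0, 0], 1]]'

```text
time: 10.4
ee_pos: [409.9, -219.7, 163.9]
eef_rot: [3.141, -0.0, 0.122]
ft_force: [0.6, -0.2, -0.3]
grip_width: 1.003
gripper_force: 0.0
```

>>> send_rows --moves '[[[0.3, -0.5, 0], [0, 0, 0], 1], [[0.5, -0.9, 0], [0, 0, 0], 1], [[0.5, -0.9, 0], [0, 0, 0], 1], [[0.5, -0.9, 0], [0, 0, 0], 1], [[0.4, -0.8, 0], [0, 0, 0], 1], [[0.2, -0.4, 0], [0, 0, 0], 0.4], [[0, 0, 0], [0, 0, 0], 0]]'

```text
time: 11.28
ee_pos: [469.9, -330.2, 161.8]
eef_rot: [-3.141, 0.001, 0.121]
ft_force: [0.2, -0.0, -0.3]
grip_width: 0.603
gripper_force: 0.0
```

```bash
python3 - <<'E'
from h import *
t,_=snap("top","top2"); s,_=snap("side","side2"); print(arm.sense()["ee_pos"],arm.sense()["grip_width"])
t=t[...,::-1];s=s[...,::-1]
def c(im,u,v,r): return cv2.resize(im[v-r:v+r,u-r*4//3:u+r*4//3],(400,300),interpolation=cv2.INTER_CUBIC)
pj=proj("side",[[410,-220,40]])[0].astype(int);pt=proj("top",[[410,-220,40]])[0].astype(int);print(pj,pt)
cv2.imwrite("pics/c2.png",np.vstack([np.hstack([c(t,*pt,60),c(t,278,255,18)]),np.hstack([c(s,*pj,60),c(s,294,268,18)])]))
E
```

```text
[ 469.57376874 -328.97816428  161.9688014 ] 0.4997629620821431
[402 287] [385 314]
```

View pics/c2.png

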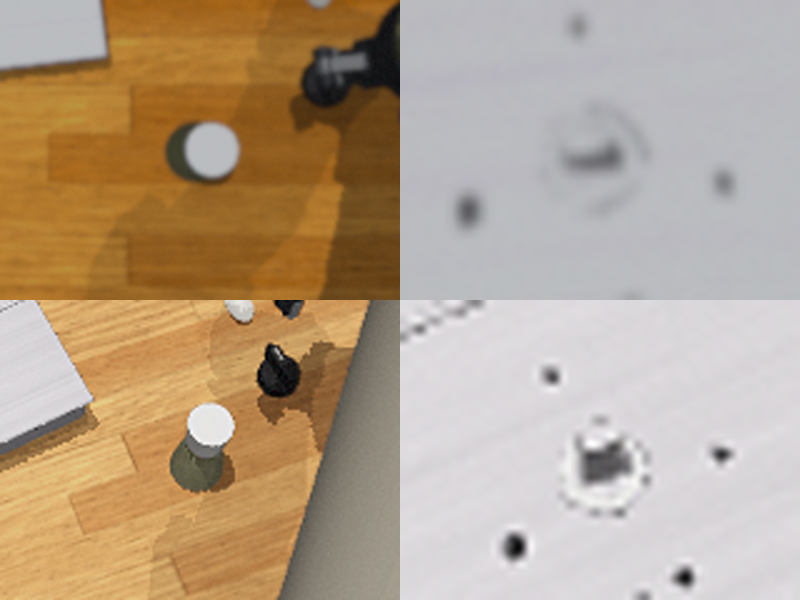

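The placed jar stands upright with its cap at about crop (212,150), and the knob is undisturbed. The bare shaft is now fully visible inside its dial ring. I'll refine both positions.

```bash
python3 - <<'E'
from h import *
print("ring",plane("top",[[277.1,255.9]],58),plane("side",[[294.3,269.6]],58))
for n in("top","side"):
    P=cloud(n,np.load(f"pics/{n}2.npy")); Z=P[...,2]
    q=P[(abs(Z-105)<4)&(np.hypot(P[...,0]-410,P[...,1]+220)<28)]; print(n,"jar cap",cv2.minEnclosingCircle(q[:,:2].astype(np.float32)),len(q))
    q=P[(Z>74)&(Z<84)&(np.hypot(P[...,0]-525,P[...,1]-0)<10)]; print(n,"shaft",q.mean(0),q.min(0),q.max(0),len(q))
E
```

```text
ring [[525.27598827  -0.73722765  58.        ]] [[ 5.26528288e+02 -3.82215888e-01  5.80000000e+01]]
top jar cap ((411.3144836425781, -219.64068603515625), 20.72573471069336) 336
top shaft [ 5.26792087e+02 -4.23119876e-01  7.94199548e+01] [524.08215008  -5.87425681  75.33001639] [530.22161313   4.07543073  81.21401624] 20
side jar cap ((409.57562255859375, -218.0520477294922), 20.78826332092285) 242
side shaft [526.04698709   1.66700372  77.69065402] [522.05619781  -5.0059251   74.90449065] [529.68083876   7.37692439  81.05343906] 18
```

>>> send_rows --moves '[[[0.03, 0, -0.6], [0, 0, 0], 0], [[0, 0, -1], [0, 0, 0], 0], [[0, 0, -1], [0, 0, 0], 0], [[0, 0, -1], [0, 0, 0], -0.2], [[0, 0, -1], [0, 0, 0], -0.2], [[0, 0, -0.7], [0, 0, 0], -0.2], [[0, 0, -0.3], [0, 0, 0], -0.2], [[0, 0, -0.1], [0, 0, 0], -0.2]]'

```text
time: 12.38
ee_pos: [470.8, -329.5, 19.5]
eef_rot: [-3.141, 0.0, 0.123]
ft_force: [0.1, 0.1, -0.2]
grip_width: 0.4
gripper_force: 0.0
```

>>> send_rows --moves '[[[0, 0, 0], [0, 0, 0], -0.4], [[0, 0, 0], [0, 0, 0], -0.5], [[0, 0, 0], [0, 0, 0], -0.6], [[0, 0, 0], [0, 0, 0], -1], [[0, 0, 0], [0, 0, 0], -1], [[0, 0, 0], [0, 0, 0], -1]]' --force 70

```text
time: 13.12
ee_pos: [471.0, -330.0, 20.4]
eef_rot: [3.141, -0.001, 0.122]
ft_force: [-0.2, 0.2, 5.1]
grip_width: 0.122
gripper_force: 70.0
```

>>> send_rows --moves '[[[0, 0, 0.3], [0, 0, 0], -1], [[0, 0, 0.8], [0, 0, 0], -1], [[0, 0, 1], [0, 0, 0], -1], [[0, 0, 1], [0, 0, 0], -1], [[0, 0, 0.9], [0, 0, 0], -1], [[0.1, 0.4, 0.4], [0, 0, 0], -1], [[0.15, 0.9, 0], [0, 0, 0], -1], [[0.15, 0.9, 0], [0, 0, 0], -1]]'

```text
time: 14.12
ee_pos: [480.7, -273.3, 129.7]
eef_rot: [-3.141, 0.0, 0.122]
ft_force: [1.4, -0.4, -0.9]
grip_width: 0.124
gripper_force: 69.2
```

>>> send_rows --moves '[[[0.17, 1, 0], [0, 0, 0], -1], [[0.17, 1, 0], [0, 0, 0], -1], [[0.17, 1, 0], [0, 0, 0], -1], [[0.17, 1, 0], [0, 0, 0], -1], [[0.17, 1, 0], [0, 0, 0], -1], [[0.17, 1, 0], [0, 0, 0], -1], [[0.17, 1, 0], [0, 0, 0], -1], [[0.17, 1, 0], [0, 0, 0], -1]]'

```text
time: 15.12
ee_pos: [514.4, -73.0, 129.5]
eef_rot: [-3.141, 0.001, 0.123]
ft_force: [1.1, 0.7, -0.7]
grip_width: 0.118
gripper_force: 69.2
```

>>> send_rows --moves '[[[0.17, 1, 0], [0, 0, 0], -1], [[0.15, 0.9, 0], [0, 0, 0], -1], [[0.1, 0.6, 0], [0, 0, 0], -1], [[0.06, 0.4, 0], [0, 0, 0], -1], [[0, 0, 0], [0, 0, 0], -1]]'

```text
time: 15.75
ee_pos: [526.8, -1.7, 129.7]
eef_rot: [-3.142, 0.0, 0.123]
ft_force: [-1.1, -0.0, -1.3]
grip_width: 0.119
gripper_force: 69.2
```

```bash
python3 - <<'E'
from h import *
t,_=snap("top","top3"); s,_=snap("side","side3"); e=arm.sense(); print(e["ee_pos"],e["eef_rot"],e["grip_width"],e["ft_force"])
t=t[...,::-1];s=s[...,::-1]
def c(im,u,v,r): return cv2.resize(im[v-r:v+r,u-r*4//3:u+r*4//3],(400,300),interpolation=cv2.INTER_CUBIC)
X=[[525,0,115]]; pj=proj("side",X)[0].astype(int);pt=proj("top",X)[0].astype(int);print(pj,pt)
cv2.imwrite("pics/c3.png",np.vstack([np.hstack([c(t,*pt,30),c(s,*pj,30)]),np.hstack([c(t,*pt,90),c(s,*pj,90)])]))
E
```

```text
[526.61657875  -2.86708395 129.75630439] [3.14121551e+00 2.93274055e-04 1.21684461e-01] 0.11725417983296187 [-0.31353102 -0.54058794 -1.29067016]
[293 259] [274 252]
```

View pics/c3.png

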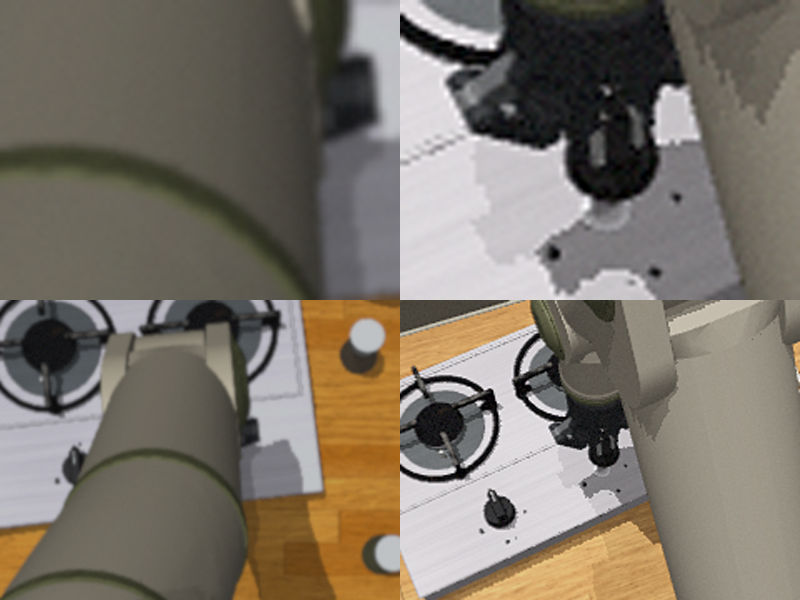

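The side view shows the knob held upright above the shaft. Its skirt spans crop x 566–659, with the bottom at y≈200, which is picture pixels u≈285.8–304.4 and v≈268.6. The top view is hidden by the arm.

```bash
python3 - <<'E'
from h import *
s=cv2.imread("pics/side3.png"); u0,v0=295,259
a=np.linspace(0,2*np.pi,360)
def ext(c):
    X=np.vstack([np.c_[c[0]+21*np.cos(a),c[1]+21*np.sin(a),0*a+z] for z in(110,)]); p=proj("side",X); return np.array([(p[:,0].min()+p[:,0].max())/2,p[:,1].max()]),np.ptp(p[:,0])
# measured silhouette in dark mask
m=(s[235:275,275:315].max(2)<70).astype(np.uint8)
for r in range(20,40): 
    x=np.flatnonzero(m[r]); print(235+r,(275+x.min(),275+x.max(),len(x)) if len(x) else None,end="; ")
print()
c=np.array([526.,0.]); b,w=ext(c); J=np.c_[ext(c+[1,0])[0]-b,ext(c+[0,1])[0]-b]
for meas in([295.1,268.6],[295.1,268.1],[295.1,269.1]): print(meas,b,w,"centre side-frame",c+np.linalg.solve(J,np.array(meas)-b))
# same method on loose knob at start (underside z=0) for bias
s=cv2.imread("pics/side0.png"); m=(s[236:276,413:453].max(2)<75)
for r in range(10,36):
    x=np.flatnonzero(m[r]); print(236+r,(413+x.min(),413+x.max(),len(x)) if len(x) else None,end="; ")
def ext0(c):
    p=proj("side",np.c_[c[0]+21*np.cos(a),c[1]+21*np.sin(a),0*a]); return p[:,0].min(),p[:,0].max(),p[:,1].max()
print(ext0([470.5,-329.5]),ext0([470.5,-328]))
E
```

```text
255 (np.int64(275), np.int64(302), 24); 256 (np.int64(275), np.int64(302), 22); 257 (np.int64(277), np.int64(303), 19); 258 (np.int64(281), np.int64(304), 16); 259 (np.int64(286), np.int64(304), 16); 260 (np.int64(286), np.int64(304), 17); 261 (np.int64(286), np.int64(304), 17); 262 (np.int64(287), np.int64(303), 17); 263 (np.int64(287), np.int64(303), 17); 264 (np.int64(287), np.int64(303), 17); 265 (np.int64(288), np.int64(302), 15); 266 (np.int64(289), np.int64(301), 13); 267 (np.int64(290), np.int64(300), 11); 268 (np.int64(292), np.int64(308), 9); 269 (np.int64(294), np.int64(296), 3); 270 None; 271 None; 272 None; 273 None; 274 None; 
[295.1, 268.6] [293.31084936 269.00601254] 19.19745749551396 centre side-frame [525.59685226  -3.99247438]
[295.1, 268.1] [293.31084936 269.00601254] 19.19745749551396 centre side-frame [526.72235761  -4.36949187]
[295.1, 269.1] [293.31084936 269.00601254] 19.19745749551396 centre side-frame [524.47134692  -3.61545689]
246 (np.int64(428), np.int64(433), 4); 247 (np.int64(428), np.int64(434), 4); 248 (np.int64(428), np.int64(434), 5); 249 (np.int64
[... 214 characters left out ...]
440), 15); 255 (np.int64(425), np.int64(441), 17); 256 (np.int64(425), np.int64(441), 17); 257 (np.int64(425), np.int64(440), 16); 258 (np.int64(425), np.int64(440), 16); 259 (np.int64(425), np.int64(440), 16); 260 (np.int64(426), np.int64(440), 15); 261 (np.int64(426), np.int64(440), 15); 262 (np.int64(427), np.int64(439), 13); 263 (np.int64(428), np.int64(439), 12); 264 (np.int64(429), np.int64(438), 10); 265 (np.int64(431), np.int64(435), 5); 266 None; 267 None; 268 None; 269 None; 270 None; 271 None; (np.float64(423.34061676739907), np.float64(440.7705349993003), np.float64(265.22070275876115)) (np.float64(422.77416333967665), np.float64(440.2071638550189), np.float64(265.4135087295256))
```

>>> send_rows --moves '[[[-0.03, 0.06, -0.3], [0, 0, 0], -1], [[0, 0, -0.4], [0, 0, 0], -1], [[0, 0, -0.3], [0, 0, 0], -1], [[0, 0, -0.1], [0, 0, 0], -1], [[0, 0, 0], [0, 0, 0], -1]]'

```text
time: 16.48
ee_pos: [526.0, -0.8, 102.0]
eef_rot: [3.142, 0.001, 0.122]
ft_force: [-0.2, -0.5, -0.4]
grip_width: 0.118
gripper_force: 69.2
```

>>> send_rows --moves '[[[0, 0, -0.06], [0, 0, 0], -1], [[0, 0, -0.06], [0, 0, 0], -1], [[0, 0, 0], [0, 0, 0], -1]]'

```text
time: 16.85
ee_pos: [526.0, -0.7, 99.3]
eef_rot: [-3.142, -0.0, 0.122]
ft_force: [-0.2, 0.3, -1.3]
grip_width: 0.12
gripper_force: 69.1
```

>>> send_rows --moves '[[[0, 0, -0.06], [0, 0, 0], -1], [[0, 0, 0], [0, 0, 0], -1]]'

```text
time: 17.1
ee_pos: [526.6, -0.2, 97.9]
eef_rot: [-3.141, -0.001, 0.123]
ft_force: [0.9, 1.6, 0.8]
grip_width: 0.117
gripper_force: 69.4
```

>>> send_rows --moves '[[[0, 0, -0.04], [0, 0, 0], -1], [[0, 0, 0], [0, 0, 0], -1]]'

```text
time: 17.35
ee_pos: [526.6, -0.1, 96.9]
eef_rot: [-3.141, -0.001, 0.123]
ft_force: [1.0, 5.0, 1.5]
grip_width: 0.119
gripper_force: 69.5
```

>>> send_rows --moves '[[[0, 0, -0.04], [0, 0, 0], -1], [[0, 0, 0], [0, 0, 0], -1]]'

```text
time: 17.6
ee_pos: [526.7, 0.1, 95.8]
eef_rot: [-3.141, -0.001, 0.123]
ft_force: [3.2, 5.8, -1.3]
grip_width: 0.118
gripper_force: 69.2
```

>>> send_rows --moves '[[[0.02, 0.04, 0], [0, 0, 0], -1], [[0, 0, -0.04], [0, 0, 0], -1], [[0, 0, 0], [0, 0, 0], -1]]'

```text
time: 17.98
ee_pos: [526.7, 0.4, 94.6]
eef_rot: [-3.142, -0.0, 0.122]
ft_force: [4.1, 4.1, -1.3]
grip_width: 0.122
gripper_force: 69.1
```

>>> send_rows --moves '[[[0, 0, -0.06], [0, 0, 0], -1], [[0, 0, 0], [0, 0, 0], -1]]'

```text
time: 18.23
ee_pos: [526.8, 0.5, 93.2]
eef_rot: [-3.141, -0.0, 0.122]
ft_force: [2.9, 3.7, -1.0]
grip_width: 0.119
gripper_force: 69.1
```

>>> send_rows --moves '[[[0.03, 0.03, -0.06], [0, 0, 0], -1], [[0, 0, -0.06], [0, 0, 0], -1], [[0, 0, 0], [0, 0, 0], -1]]'

```text
time: 18.6
ee_pos: [526.9, 0.7, 90.0]
eef_rot: [3.141, 0.001, 0.122]
ft_force: [1.3, 2.2, -1.9]
grip_width: 0.116
gripper_force: 69.2
```

>>> send_rows --moves '[[[0, 0, -0.06], [0, 0, 0], -1], [[0, 0, -0.06], [0, 0, 0], -1], [[0, 0, 0], [0, 0, 0], -1]]' --force 100

```text
time: 18.98
ee_pos: [526.1, 0.7, 87.1]
eef_rot: [3.141, 0.002, 0.122]
ft_force: [-4.7, -0.5, 4.0]
grip_width: 0.105
gripper_force: 101.2
```

>>> send_rows --moves '[[[-0.03, 0, -0.04], [0, 0, 0], -1], [[0, 0, 0], [0, 0, 0], -1]]'

```text
time: 19.23
ee_pos: [526.1, 0.7, 86.2]
eef_rot: [3.141, 0.001, 0.122]
ft_force: [-5.0, -1.7, 4.9]
grip_width: 0.108
gripper_force: 101.3
```

>>> send_rows --moves '[[[0, 0, -0.05], [0, 0, 0], -1], [[0, 0, -0.05], [0, 0, 0], -1], [[0, 0, 0], [0, 0, 0], -1]]'

```text
time: 19.6
ee_pos: [526.0, 0.7, 84.7]
eef_rot: [3.141, 0.0, 0.122]
ft_force: [-7.6, -2.2, 18.0]
grip_width: 0.102
gripper_force: 103.4
```

>>> send_rows --moves '[[[0, 0, -0.05], [0, 0, 0], -1], [[0, 0, 0], [0, 0, 0], -1]]'

```text
time: 19.85
ee_pos: [525.9, 0.7, 84.3]
eef_rot: [3.141, 0.0, 0.122]
ft_force: [-12.3, -1.2, 33.2]
grip_width: 0.106
gripper_force: 105.3
```

>>> send_rows --moves '[[[-0.04, 0, 0.04], [0, 0, 0], -1], [[0, 0, 0], [0, 0, 0], -1]]'

```text
time: 20.1
ee_pos: [525.9, 0.8, 84.6]
eef_rot: [3.141, -0.001, 0.122]
ft_force: [-7.5, -0.7, 18.3]
grip_width: 0.108
gripper_force: 103.1
```

>>> send_rows --moves '[[[-0.02, 0, 0.04], [0, 0, 0], -1], [[0, 0, 0], [0, 0, 0], -1]]'

```text
time: 20.35
ee_pos: [525.9, 0.8, 85.0]
eef_rot: [3.141, -0.002, 0.122]
ft_force: [-3.5, -1.3, 6.3]
grip_width: 0.108
gripper_force: 101.5
```

>>> send_rows --moves '[[[0, 0, 0.04], [0, 0, 0], -1], [[0, 0, 0], [0, 0, 0], -1]]'

```text
time: 20.6
ee_pos: [525.9, 0.8, 85.9]
eef_rot: [3.141, -0.002, 0.122]
ft_force: [-3.0, -1.6, 5.3]
grip_width: 0.11
gripper_force: 101.4
```

>>> send_rows --moves '[[[0, 0, 0.04], [0, 0, 0], -1], [[0, 0, 0], [0, 0, 0], -1]]'

```text
time: 20.85
ee_pos: [525.8, 0.9, 86.8]
eef_rot: [3.141, -0.001, 0.122]
ft_force: [-0.6, -2.6, 4.0]
grip_width: 0.103
gripper_force: 101.2
```

>>> send_rows --moves '[[[0, 0, 0.04], [0, 0, 0], -1], [[0, 0, 0], [0, 0, 0], -1]]'

```text
time: 21.1
ee_pos: [525.8, 0.9, 87.7]
eef_rot: [3.141, -0.001, 0.122]
ft_force: [1.5, -3.0, 3.2]
grip_width: 0.11
gripper_force: 101.1
```

```bash
python3 - <<'E'
from h import *
F=[vision.camera("side") for _ in range(6)]
im=np.mean([f[0] for f in F],0); D=np.array([f[1] for f in F]); D[D==0]=np.nan; d=np.nanmean(D,0); print("noise",np.nanmedian(np.nanstd(D,0)))
cv2.imwrite("pics/side4.png",im[...,::-1].astype(np.uint8))
P=cloud("side",d); dark=im.max(2)<75; x=np.array([np.cos(.119),np.sin(.119)]); y=np.array([-x[1],x[0]])
for n,c in(("held",np.array([525.3,1.8])),("fit",np.array([507.7,150.8]))):
    r=P[...,:2]-c; a=r@x; b=r@y; rr=np.hypot(a,b)
    for lo,hi in((-9,-7),(-11,-9),(-13,-11),(-15,-13)):
        q=P[(rr<19.5)&(abs(b)>lo*0+8)&(abs(b)<16)&(a<hi+4)&(a>=lo+4)&(P[...,2]>60)&(P[...,2]<100)]; print(n,lo,len(q),np.round(np.median(q[:,2]),1) if len(q) else None,end=" | ")
    p=proj("side",[[*c,66]])[0]; print(p)
def c(im,u,v,r): return cv2.resize(im[v-r:v+r,u-r*4//3:u+r*4//3],(400,300),interpolation=cv2.INTER_CUBIC)
im8=cv2.imread("pics/side4.png"); cv2.imwrite("pics/c4.png",np.hstack([c(im8,294,268,21),c(im8,233,296,21)]))
E
```

```text
noise 2.1283216
held -9 3 81.5 | held -11 3 82.0 | held -13 7 94.9 | held -15 7 81.7 | [293.4222552  268.92921091]
fit -9 7 81.9 | fit -11 6 81.0 | fit -13 6 81.3 | fit -15 7 82.1 | [231.92774277 296.5712174 ]
```

View pics/c4.png

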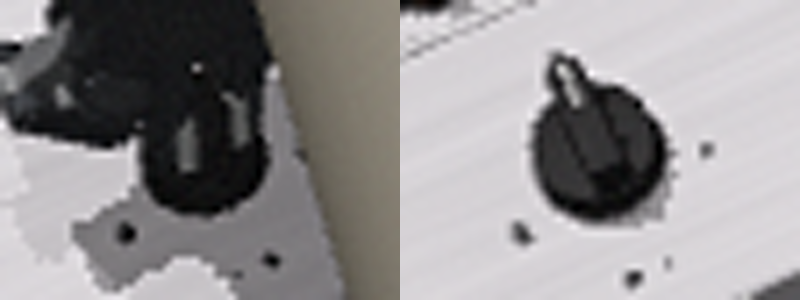

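>>> send_rows --moves '[[[0, -0.03, -0.06], [0, 0, 0], -1], [[0, 0, -0.06], [0, 0, 0], -1], [[0, 0, -0.06], [0, 0, 0], -1], [[0, 0, 0], [0, 0, 0], -1]]'

```text
time: 21.9
ee_pos: [525.5, 0.8, 84.3]
eef_rot: [-3.141, -0.002, 0.123]
ft_force: [-1.8, -1.0, 24.2]
grip_width: 0.111
gripper_force: 104.2
```

>>> send_rows --moves '[[[0.03, 0, 0], [0, 0, 0.1], -1], [[-0.03, 0.03, 0], [0, 0, -0.1], -1], [[-0.03, -0.03, 0], [0, 0, -0.1], -1], [[0.03, -0.02, 0], [0, 0, 0.1], -1], [[0, 0.02, 0], [0, 0, 0], -1], [[0, 0, 0], [0, 0, 0], -1]]'

```text
time: 22.65
ee_pos: [525.5, 0.8, 84.3]
eef_rot: [-3.141, -0.002, 0.123]
ft_force: [-1.4, -1.0, 23.4]
grip_width: 0.108
gripper_force: 103.9
```

```bash
cat > z.py <<'E'
from h import *
F=[vision.camera("side") for _ in range(40)]
D=np.array([f[1] for f in F]); D[D==0]=np.nan; d=np.nanmean(D,0); np.save("pics/avg.npy",d); im=np.mean([f[0] for f in F],0)
P=cloud("side",d); x=np.array([np.cos(.119),np.sin(.119)]); y=np.array([-x[1],x[0]])
for n,c in(("held",np.array([525.3,1.8])),("fit",np.array([507.7,150.8]))):
    r=P[...,:2]-c; a=r@x; b=r@y; rr=np.hypot(a,b); ok=(rr<19)&(im.max(2)<75)
    for s in(1,-1):
        q=P[ok&(s*b>8.5)&(a<2)&(P[...,2]>70)&(P[...,2]<95)]; print(n,s,len(q),np.round(np.sort(q[:,2]),1))
    g=P[(rr>28)&(rr<60)&(abs(P[...,2]-58)<4)&(a<0)]; print("  cooker",np.median(g[:,2]))
s=arm.sense(); print(s["time"],s["ee_pos"],s["ft_force"])
E
python3 z.py
```

```text
held 1 33 [70.6 71.2 71.7 71.9 72.6 73.4 73.6 74.4 75.3 75.6 75.6 76.2 76.4 77.
 77.4 77.6 78.  78.4 78.7 78.8 78.9 79.3 79.7 79.7 79.9 79.9 80.  80.2
 80.6 86.4 90.9 93.6 93.9]
held -1 13 [76.3 77.9 78.9 78.9 79.5 79.6 79.6 79.8 80.  80.6 81.  81.1 94.2]
  cooker 57.741849117783545
fit 1 28 [81.  81.3 81.3 81.3 81.3 81.4 81.4 81.4 81.5 81.5 81.5 81.6 81.7 81.7
 81.7 81.7 81.8 81.9 81.9 81.9 81.9 81.9 81.9 82.  82.  82.1 82.2 82.3]
fit -1 29 [81.3 81.4 81.4 81.4 81.4 81.4 81.4 81.5 81.6 81.7 81.7 81.8 81.8 81.8
 81.9 81.9 81.9 81.9 81.9 82.  82.  82.1 82.1 82.2 82.3 82.3 82.3 82.3
 82.6]
  cooker 57.75861646018973
24.65 [525.47383213   0.80331024  84.35034344] [-1.72527079 -0.82873954 24.17518307]
```

```bash
python3 - <<'E'
from h import *
P=cloud("side",np.load("pics/avg.npy"))
np.set_printoptions(linewidth=200)
print("held u282-308"); 
for v in range(256,280): print(v,np.round(P[v,283:306,2]).astype(int))
print("fit u222-244")
for v in range(282,308): print(v,np.round(P[v,221:244,2]).astype(int))
def prt(X): print(np.round(proj("side",X),1).tolist())
prt([[525,-.5,66],[525,-.5,61],[525,-.5,82],[525,-.5,77]])
E
```

```text
held u282-308
256 [182 180 177 175 185 189 188 214 215 214 180 121 123 131 133 153 162 159 157 155 153 680 689]
257 [176 175 173 170 180 186 184 181 180 172  57 115 121 128 132 147 156 154 151 150 137  58 686]
258 [169 169 168 167 172 181 179 171 169 167  95 108 120 122 131 141 151 138 136 133 131  59 684]
259 [138 138 137 153 165 171 169 166 165 162 160 103 114 121 127 136 136 133 131 129 127  58 679]
260 [139 138 137 136 159 165 164 162 160 157 155  97 108 120 122 130 130 130 130 124  58  57  58]
261 [139 138 138 137 152 161 159 157 155 153 150  98 102 113 121 121 125 123 109 107  59  58  58]
262 [140 139 138 137 144 157 154 152 150 136  98  98  98 108 118 121 118 116 105 102  58  58  58]
263 [140 137 136 133 138 151 138 136 134 131  98  98 100 101 113 115 112 110  99  97  58  58  58]
264 [141 137 131 128 130 135 133 130 130 126 121  99  99 100 106 110 108 105  94  58  58  57  58]
265 [141 139  58 109 121 131 128 129 127 119 117 100 100 101 100 105 103 100  79  71  57  58  58]
266 [137 134  76  97 115 114 112 109 116 115 111 100 100 100 101 100  98  95  80  76  58  58  58]
267 [135
[... 2754 characters left out ...]
93  91  82  81  78  72  67  58  58]
300 [58 57 58 77 82 82 81 82 82 82 93 95 93 91 88 86 81 78 74 69 57 58 57]
301 [58 57 58 69 79 81 81 82 82 81 82 89 88 85 83 81 78 75 71 66 58 58 58]
302 [58 58 58 58 73 76 79 81 81 82 82 83 82 80 80 77 74 71 67 58 58 58 58]
303 [58 58 58 58 58 70 73 77 77 78 79 78 78 76 75 73 70 66 57 58 58 58 57]
304 [58 57 58 57 58 57 68 72 73 74 74 74 73 72 71 69 57 57 58 58 58 57 58]
305 [59 57 58 58 57 58 57 57 67 67 69 69 68 67 57 58 58 58 58 58 57 58 58]
306 [58 59 58 57 57 57 58 58 58 58 58 58 57 58 58 58 57 58 58 58 58 57 58]
307 [59 59 59 57 58 58 58 58 57 57 58 58 58 58 58 57 58 58 58 58 58 58 58]
[[294.4, 268.7], [294.5, 269.6], [294.2, 265.8], [294.2, 266.7]]
```

The depth map shows the held knob is tilted nose-down: its bar top runs 98→101 and its skirt top 76→81. It has jammed about 3 mm short of home. I'll ease off, open the grip so the knob can settle upright on the shaft, then regrip centred.

>>> send_rows --moves '[[[0, 0, 0.08], [0, 0, 0], -1], [[0, 0, 0.08], [0, 0, 0], -1], [[-0.02, 0, 0.04], [0, 0, 0], -1], [[0, 0, 0], [0, 0, 0], -1]]' --force 40

```text
time: 25.15
ee_pos: [525.5, 0.8, 88.1]
eef_rot: [-3.141, -0.002, 0.123]
ft_force: [4.9, 0.4, 2.1]
grip_width: 0.108
gripper_force: 101.2
```

>>> send_rows --moves '[[[0, 0, 0], [0, 0, 0], -0.6], [[0, 0, 0], [0, 0, 0], -0.5], [[0, 0, 0], [0, 0, 0], -0.4], [[0, 0, 0], [0, 0, 0], -0.4]]'

```text
time: 25.65
ee_pos: [524.1, 0.3, 87.8]
eef_rot: [-3.142, 0.001, 0.122]
ft_force: [-0.2, 1.0, 0.9]
grip_width: 0.301
gripper_force: 0.0
```

```bash
cat > zz.py <<'E'
from h import *
np.set_printoptions(linewidth=200)
D=np.array([vision.camera("side")[1] for _ in range(14)]); D[D==0]=np.nan; d=np.nanmean(D,0); P=cloud("side",d)
for v in range(258,279): print(v,np.round(np.nan_to_num(P[v,283:306,2])).astype(int))
s=arm.sense(); print(s["time"],s["ee_pos"],s["ft_force"],s["grip_width"])
E
python3 zz.py
```

```text
258 [154 160 159 174 179 184 176 173 170 101 101  56  57  58  58 104 116 126 127 136 133 135 133]
259 [141 157 159 170 175 172 171 168 167 102 101 101  79  84  81  98 110 121 124 126 128 116 112]
260 [140 154 160 166 170 168 167 164 162 102 102 102 101  83  82  92 104 115 126 124 121 110 107]
261 [141 149 156 163 166 164 160 160 158 102 102 102 103  82  82  82  98 109 121 119 116 104 102]
262 [141 146 153 159 161 159 158 154 102 101 101 102 101 101  81  81  92 103 115 112 111  99  98]
263 [141 143 149 155 157 145 140  94 101 102 101 102 102 102  83  83  81  98 108 108 106  75  57]
264 [137 140 145 142 140 138 136  87 100 102 102 101 101 102 101  83  81  90 102 103 100  97  58]
265 [132 136 140 137 135 135 130 126  93 101 102 101 102 102 101  81  81  83  96  98  96  93  57]
266 [119 125 135 133 132 133 122 122  87  98 102 103 102 102 102 101  82  82  90  93  57  57  59]
267 [108 120 124 119 113 121 118 115  82  93 102 102 102 103 102 101  82  82  82  79  57  58  58]
268 [100 115 114 110 108 117 113 112  82  86  98 102 103 101 102 102  98  81  81  76  58  57  57]
269 [ 58 107 107 104 1
[... 183 characters left out ...]
8 98 95 82 99 98 96 83 81 82 90 95 93 91 89 85 80 77 69 57 58 58]
272 [58 58 58 71 77 92 93 81 82 82 81 85 90 88 86 84 81 77 71 58 58 58 58]
273 [58 57 57 67 72 77 78 80 81 82 83 83 84 81 81 79 76 72 69 58 57 58 58]
274 [58 59 58 58 67 71 75 78 79 79 78 78 78 78 77 74 71 69 57 57 57 57 59]
275 [58 57 58 58 58 67 71 72 74 74 75 74 75 74 72 71 67 58 57 58 58 58 57]
276 [58 57 58 57 58 57 58 68 70 71 71 71 70 69 68 59 57 58 58 57 58 59 58]
277 [58 58 59 58 58 57 58 57 58 57 58 66 57 57 57 57 59 58 58 58 58 57 59]
278 [58 56 57 59 58 59 58 58 57 57 58 58 57 57 58 57 59 58 58 58 58 58 58]
26.35 [5.24526145e+02 3.09402098e-01 8.80297024e+01] [-0.02602313  1.33719945 -1.27828649] 0.2968505200921978
```

The knob is now flat, with its skirt top at 82 and bar top at 102, identical to the fitted knob, so it is fully home. Next I'll regrip and press.

>>> send_rows --moves '[[[0, 0.02, -0.06], [0, 0, 0], -0.4], [[0, 0, 0], [0, 0, 0], -0.6], [[0, 0, 0], [0, 0, 0], -0.7], [[0, 0, 0], [0, 0, 0], -1], [[0, 0, 0], [0, 0, 0], -1]]' --force 90

```text
time: 26.98
ee_pos: [524.5, 0.8, 86.6]
eef_rot: [-3.142, -0.0, 0.122]
ft_force: [-0.8, 0.6, 1.5]
grip_width: 0.111
gripper_force: 88.6
```

>>> send_rows --moves '[[[0, 0, -0.05], [0, 0, 0], -1], [[0, 0, 0], [0, 0, 0], -1]]'

```text
time: 27.22
ee_pos: [524.5, 0.8, 85.3]
eef_rot: [3.142, 0.0, 0.122]
ft_force: [-0.2, -0.4, 2.6]
grip_width: 0.112
gripper_force: 88.8
```

>>> send_rows --moves '[[[0, 0, -0.05], [0, 0, 0], -1], [[0, 0, -0.05], [0, 0, 0], -1], [[0, 0, 0], [0, 0, 0], -1]]'

```text
time: 27.6
ee_pos: [524.5, 0.8, 82.8]
eef_rot: [-3.142, 0.0, 0.122]
ft_force: [-1.1, -0.2, 5.4]
grip_width: 0.112
gripper_force: 89.2
```

>>> send_rows --moves '[[[0, 0, -0.05], [0, 0, 0], -1], [[0, 0, -0.03], [0, 0, 0], -1], [[0, 0, 0], [0, 0, 0], -1]]'

```text
time: 27.98
ee_pos: [524.6, 0.8, 81.5]
eef_rot: [3.142, -0.001, 0.122]
ft_force: [-3.3, -0.6, 15.6]
grip_width: 0.11
gripper_force: 90.9
```

>>> send_rows --moves '[[[0, 0, -0.04], [0, 0, 0], -1], [[0, 0, 0], [0, 0, 0], -1], [[0, 0, 0], [0, 0, 0], -1]]'

```text
time: 28.35
ee_pos: [524.7, 0.8, 81.3]
eef_rot: [3.142, -0.001, 0.122]
ft_force: [-6.0, -0.1, 26.8]
grip_width: 0.114
gripper_force: 92.5
```

```bash
python3 zz.py
```

```text
258 [174 172 169 168 174 184 181 179 176 169  96 108 117 121 128 141 152 151 149 147 133 677 685]
259 [135 167 164 163 167 177 177 170 166 164 162 102 113 118 127 136 146 134 133 131 128  58 682]
260 [136 135 132 147 160 167 165 163 162 160 157  96 107 118 121 131 132 130 128 125 124  57 679]
261 [136 134 134 133 154 163 162 159 156 155 153  97 100 113 118 119 127 125 127 123  58  58 675]
262 [136 136 134 134 147 158 156 154 151 149 147  97  97 107 118 117 122 119 106 104  57  57  57]
263 [136 136 134 135 140 153 151 149 146 133  97  95  96 100 113 118 116 113 101  99  58  57  58]
264 [137 134 132 129 133 146 135 131 131 129 119  96  97  97 106 112 110 107  95  94  58  58  58]
265 [138 135 126 124 126 131 131 128 128 124 119  96  96  96  99 107 105 101  91  88  58  58  59]
266 [138 137  57 103 118 127 126 127 124 114 114  95  97  96  96 102 100  97  76  75  58  58  58]
267 [134 132  75  94 110 111 110 107 113 112 108  96  95  97  96  97  95  92  77  76  57  58  58]
268 [132  58  75  77 103 106 104 101 107 106 103  96  96  97  97  96  90  86  77  75  58  58  59]
269 [ 57  58  71  76  
[... 155 characters left out ...]
[57 58 65 75 77 76 87 76 88 90 88 91 94 92 90 87 86 76 73 68 57 58 58]
272 [58 58 57 71 75 78 76 76 75 85 77 85 90 87 85 83 81 74 70 64 58 58 58]
273 [57 58 57 65 70 75 77 77 76 76 77 79 83 82 81 78 74 70 65 58 58 59 57]
274 [58 59 58 58 67 72 73 75 75 76 76 75 80 75 75 73 71 67 61 57 58 57 58]
275 [58 57 57 58 61 65 67 70 74 72 73 73 72 72 70 69 66 62 57 57 58 58 58]
276 [57 59 57 57 59 61 64 66 69 68 67 69 70 67 68 64 60 58 58 59 58 58 58]
277 [58 57 58 58 59 58 58 62 64 63 63 65 64 63 62 58 58 57 59 58 57 59 57]
278 [59 59 58 58 58 58 57 58 59 57 58 58 57 57 58 58 58 58 57 59 58 57 58]
29.05 [524.64235939   0.79627387  81.26098811] [-5.05598686  0.32111397 26.28827422] 0.10915994281390673
```

The knob is level, with its skirt top at 77 and bar top at 96.5, so it is home and fully pressed in by 5 mm. Handing in.

```bash
python3 -c "
from workcell import arm
print(arm.job_done())"
```

```text
the job is handed in; nothing more can be done
None
```

The jar is upright on the worktop, and the knob is fully home on the shaft and held pressed in about 5 mm; handed in at about 29 s, with no verdict returned.

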